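# Shelve two fossil mounts by height

## Task

Put the two mounted fossils away in the little two-bay rack, each in the bay that suits its height: the tall bone in the high bay, the flat ammonite in the low bay. Slide each one in fossil first, upright and straight, until the fossil is wholly under the roof, leave its brass grip standing outside in front, and let go.

Things in the scene. Friction and masses are not known exactly. Their poses are not given: they have to be found in the camera images.
- short_mount_grip (a point): Loose mount, 0.2-0.4 kg: flat dark ammonite coil on a white pad (36 across), top 42 mm above underside, on a pale board 66 wide (y), 12 thick, 70 behind to 105 ahead of upright brass grip block 26 (x) x 14 (y), top 62 above underside; fossil centre 80 ahead of grip; balance point ~15 ahead. Point: grip axis, 45 mm above underside. x grip to fossil, z up. Pinch across y.
- tall_mount_grip (a point): Loose mount, 0.2-0.4 kg: upright tan bone, knobbed head 37 wide, on a white pad (36 across), top 75 mm above underside, on a pale board 66 wide (y), 12 thick, 70 behind to 105 ahead of upright brass grip block 26 (x) x 14 (y), top 62 above underside; fossil centre 80 ahead of grip; balance point ~15 ahead. Point: grip axis, 45 mm above underside. x grip to fossil, z up. Pinch across y.
- low_bay_edge (a point): Low bay, green floor block and roof, fixed: clear height 58 mm, floor 52 mm above bench. Floor 110 wide, x -130 to +120. Roof (8 thick, top 118 above bench) and two 8 mm side walls, 110 apart inside, cover x 0 to 120 only; 15 mm stop lip at x 112. Point: floor surface, mid-width, below roof's front edge; x into the bay, y left, z up. Other bay beside it, 160 mm centre to centre.
- high_bay_edge (a point): High bay, bare plywood floor and roof, fixed: clear height 92 mm, floor 18 mm above bench. Floor 110 wide, x -130 to +120. Roof (8 thick, top 118 above bench) and two 8 mm side walls, 110 apart inside, cover x 0 to 120 only; 15 mm stop lip at x 112. Point: floor surface, mid-width, below roof's front edge; x into the bay, y left, z up. Other bay beside it, 160 mm centre to centre.
Mind the look-alikes: they are no part of the job. What is shaped like the part that bears tall_mount_grip but blue, orange or turquoise is not meant.

How it is judged:
By the outcome, as a careful person would: the job done as asked, in the order asked, and still so for the second after the job is handed in, with the robot touching nothing.
It also fails if it takes over 70 s, if anything falls off the work surface, if the arm or the gripper's body presses on something with over 40 N, if the wrist force passes 120 N, or if a joint passes its speed limit or range.

## Robot

A 6-joint arm with a two-finger parallel gripper is mounted at the origin on the work surface. World frame = base frame: x ahead of the robot, y to its left, z up, the work surface at z = 0. Lengths are in m, angles in rad, forces in N, time in s.
With the tool pointing down it reaches from about 0.3 to 0.875 m from the base axis. Payload 6.4 kg.
Tool frame: the origin (TCP) lies midway between the tips of the shut fingers; the grasp point (between the pads) lies 19 mm behind it (ctrl.pinch_z is the distance from the TCP to the grasp point, in m); z points along the fingers, y is the line along which they close (so a half turn about z gives the same grasp; the last joint's range is limited). The gripper opens to 85 mm and grips with 20 to 120 N. Pads are 22 mm wide; open, the fingers measure 114 mm over their backs; the gripper's body (76 mm by 85 mm) begins 54 mm behind the grasp point. The pads swing forward as they close: fully open they stand 13 mm farther back than shut.
Start: joints at [1.022, 0.181, 1.607, -0, 1.354, -0.206], TCP at [0.193, 0.542, 0.231] pointing down, gripper open.
Joint ranges: [-2.99, 2.99], [-0.89, 2.07], [0.3, 2.58], [-1.14, 4.28], [0, 2.63], [-3.12, 3.12]. Speed limits (rad/s): [2.57, 2.57, 3.01, 3.14, 3.14, 3.14].

## Interface

Orientations are given as a unit quaternion [w, x, y, z].
In Python, from bench import ctrl gives the robot as it stands.
- The arm moves only by the tool apply_moves, never from a script. Its argument "moves" is a list of rows, each an object with "jaw": the opening, from 0 (shut) to 1 (fully open); "offset": the shift along the tool's x, y, z in mm, a list of three; "rot": the turn, a rotation vector about the tool's x, y, z in degrees, a list of three. In form: [{"jaw": jaw, "offset": [dx, dy, dz], "rot": [ax, ay, az]}, ...]. A call has exactly 5 rows; each row shifts and turns the commanded pose from where the row before left it, along the tool's axes as they then stand; what a row does not reach is not made up. A row lasts 1/8 s, in which the tool goes at most 62.5 mm and 10.7 degrees, less where a joint would pass 70% of its speed; a pose out of reach is approached as far as the arm can. A call is refused whole if a number of a shift passes 62.5 or a number of a turn 10.7, either way. A call with a gripper value outside its range is refused whole. The fingers move at their own pace and stop on an object; the grip force is fixed at half the most. Time passes only in rows, so rows that do not move let the fingers close, or fill a call up. It gives the time, the measured TCP pose, the force, the opening and the grip force at its end, in the units of the state.
- ctrl.get_obs(): the state, without advancing time (a new reading comes with each control period).
- ctrl.camera(name): name is "side" or "top" or "wrist"; returns (picture, depth): 480x640x3 uint8, red, green, blue; 480x640 float32, m along the optical axis (not along the pixel's ray), 0 where there is no reading.
- ctrl.camera_params(name): a dict with "K" (3x3 intrinsics, pixels), "dist" ([k1, k2, p1, p2, k3] as OpenCV has them; the pictures are not rectified), "cam_to_world" (4x4, takes a point from camera to world coordinates); the wrist camera has in their place "mount" (4x4, takes a point from camera to tool coordinates, whose origin is the TCP and whose axes are the flange's). Camera axes: x right, y down, z forward; pixel columns grow to the right and rows downward; lengths in m; the calibration is good to about 2 mm. A picture is of the moment at which its call begins: read the wrist's pose just before it. camera_params takes no time and is no camera call.
- ctrl.hand_in(): hands the job in; it is judged then, once.
Trained networks look in the newest picture that a camera, given by its name, has taken for a name from the list of things; names that differ only in an ending like _2 or _b are one class to them, and where a whole thing is asked for, a point or a joint stands for the part that bears it (a point fixed in the world has none). Each returns a list of dicts, best first, with "score" (0 to 1); they miss things now and then, are a little off and sometimes report something else, mostly with a low value. They report only what shows in the picture. A call takes as long as a camera call. They do not tell look-alikes from the thing itself.
- ctrl.outline_of(camera, target): "region" (480x640 bool, what is visible of it) and "position" ([column, row] in pixels, amid what is visible of it).
The state is a dict: "time_s": time; "q": joint angles; "dq": joint speeds; "joint_efforts": joint torques, N m; "eef_pos": TCP position; "eef_rot": TCP orientation; "wrist_force": force on the tool from outside, world axes, zero at the start; "torque": the same for the moment, N m; "opening": opening from 0.0 (shut) to 1.0 (fully open); "grasp_force": force on a finger pad.
Only numpy, scipy, OpenCV 4.12 (cv2) and the standard library are available. Lean on these libraries where they do the work, as an engineer would, in place of code of your own. Each camera call takes 0.05 s, during which the arm holds its last target. There are 200 camera calls.

## Working session

There is one attempt and no reset: what is moved stays moved. The work goes in short steps, Python scripts to look and compute and a tool call to move; the robot and the scene stay as the last step left them, time stands still between calls to the robot, and variables do not carry over. Pictures are saved under pics/ and viewed, at most 10 in all, crops included, and the job is handed in when it is done.

Besides the shell and the picture viewer there is one more tool, called after "Emit:" as name(argument=value, ...), one argument or row to a line, values as JSON. apply_moves: Moves the arm, as the interface text tells. Its arguments: {"type":"object","properties":{"moves":{"type":"array"}},"required":["moves"]}

```bash
ls; mkdir -p pics
python3 - <<'E'
from bench import ctrl
import cv2,numpy as np
o=ctrl.get_obs();print(o['time_s'],o['eef_pos'],o['eef_rot'],o['opening'])
for c in ["top","side"]:
    p,d=ctrl.camera(c);cv2.imwrite(f"pics/{c}1.png",p[:,:,::-1]);np.savez(f"{c}1.npz",p=p,d=d)
    for t in ["short_mount_grip","tall_mount_grip","low_bay_edge","high_bay_edge"]:
        r=ctrl.outline_of(c,t);print(c,t,[(round(x['score'],2),np.round(x['position']),int(x['region'].sum())) for x in r[:4]])
    print(ctrl.camera_params(c))
E
```

```text
pics
0.0 [0.19297545 0.54104564 0.23037793] [-3.06907753e-04  1.70566515e-01  9.85345774e-01 -8.21230412e-04] 0.9968036113301566
top short_mount_grip [(0.78, array([162., 259.]), 1744)]
top tall_mount_grip [(0.91, array([424., 168.]), 1512), (0.7, array([483., 223.]), 1708), (0.61, array([266., 210.]), 5263), (0.6, array([417., 252.]), 1688)]
top low_bay_edge [(0.64, array([264., 209.]), 5368)]
top high_bay_edge [(0.74, array([330., 209.]), 5057)]
{'K': array([[462.61814501,   0.        , 318.6493926 ],
       [  0.        , 462.61814501, 245.16888345],
       [  0.        ,   0.        ,   1.        ]]), 'dist': array([-0.09973135,  0.        ,  0.        ,  0.        ,  0.        ]), 'cam_to_world': array([[ 0.00175978, -0.99019244,  0.13969912,  0.35352688],
       [-0.9999963 , -0.00203249, -0.00180942, -0.06018966],
       [ 0.00207561, -0.13969541, -0.99019235,  1.20266259],
       [ 0.        ,  0.        ,  0.        ,  1.        ]])}
side short_mount_grip [(0.95, array([288., 185.]), 989)]
side tall_mount_grip [(0.82, array([487., 335.]), 2806), (0.75, array([461., 421.]), 3941), (0.72, array([239., 382.]), 3271), (0.66, array([374., 354.]), 3152)]
side low_bay_edge [(0.81, array([354., 214.]), 4365)]
side high_bay_edge [(0.62, array([393., 257.]), 6549)]
{'K': array([[495.38777714,   0.        , 323.60075859],
       [  0.        , 495.38777714, 241.31838244],
       [  0.        ,   0.        ,   1.        ]]), 'dist': array([-0.08194037,  0.        ,  0.        ,  0.        ,  0.        ]), 'cam_to_world': array([[ 0.9632524 , -0.13729262,  0.23085829,  0.23272202],
       [-0.26809752, -0.54388206,  0.79518301, -0.91658903],
       [ 0.01638692, -0.82785448, -0.56070351,  0.69204945],
       [ 0.        ,  0.        ,  0.        ,  1.        ]])}
```

View pics/top1.png

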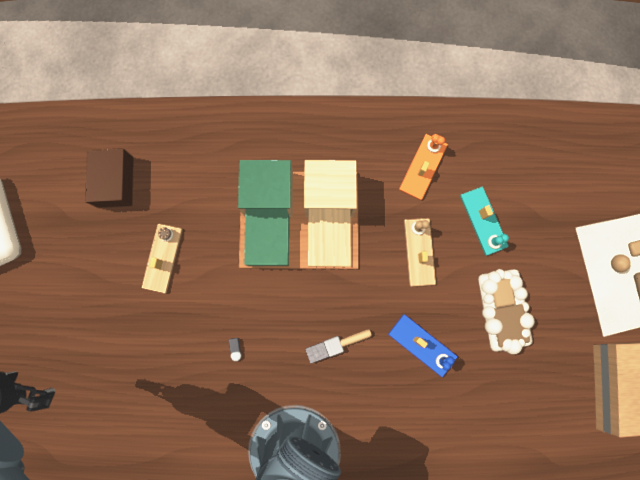

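View pics/side1.png

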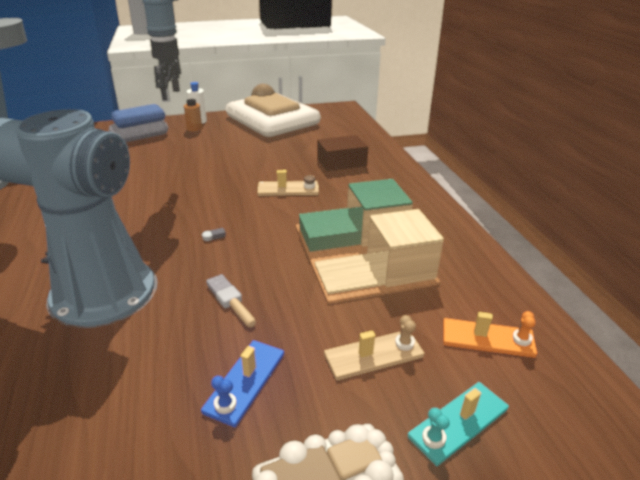

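Top view: the pale tall mount is at about (420,252) and the short mount at (162,259). The green low bay is at (265,213) and the plywood high bay at (330,213), both opening toward the robot. Next I'll measure them from depth.

```bash
cat > h.py <<'E'
import numpy as np,cv2
from bench import ctrl
def cloud(d,P,T):
    v,u=np.mgrid[:480,:640]
    n=cv2.undistortPoints(np.stack([u,v],-1).reshape(-1,1,2).astype(float),P['K'],P['dist']).reshape(480,640,2)
    c=np.dstack([n[...,0]*d,n[...,1]*d,d])
    return c@T[:3,:3].T+T[:3,3]
def rect(X,lo,hi,m):
    s=m&(X[...,2]>lo)&(X[...,2]<hi)
    q=X[s]
    if len(q)<5: return None
    r=cv2.minAreaRect((q[:,:2]*1000).astype(np.float32))
    return len(q),np.round(r[0],1),np.round(r[1],1),round(r[2],1),np.round(np.median(q,0)*1000,1)
E
python3 - <<'E'
from h import *
z=np.load('top1.npz');P=ctrl.camera_params('top');X=cloud(z['d'],P,P['cam_to_world'])
def box(a,b,c,d):
    m=np.zeros((480,640),bool);m[b:d,a:c]=1;return m
print('bench z',np.median(X[300:320,200:220,2]))
for n,b in [('short',(138,220,188,296)),('tall',(400,214,440,290))]:
    m=box(*b)
    print(n,'board',rect(X,.006,.02,m),'all',rect(X,.006,.09,m),'grip',rect(X,.05,.09,m), 'fossil',rect(X,.03,.05,m))
for n,b in [('low',(230,150,298,275)),('high',(300,150,364,275))]:
    m=box(*b)
    for lo,hi in [(.11,.13),(.045,.06),(.012,.025)]: print(n,lo,rect(X,lo,hi,m))
E
```

```text
bench z -0.0009316388678823895
short board (1346, array([493.7, 344.5]), array([106.8, 191.4]), 89.5, array([481.5, 349. ,  10.6])) all (1610, array([493.7, 344.5]), array([106.8, 191.4]), 89.5, array([486.6, 347.5,  11.2])) grip (59, array([470.3, 354.2]), array([13.6, 23.6]), 78.0, array([470.7, 353. ,  59.9])) fossil (162, array([512.9, 348.9]), array([ 32.6, 106.7]), 71.7, array([545.5, 339.2,  38.3]))
tall board (1335, array([ 503.7, -319.7]), array([ 90.5, 191.9]), 88.0, array([ 496.8, -321.5,   11.5])) all (1601, array([ 503.7, -319.7]), array([ 90.5, 191.9]), 88.0, array([ 503.9, -321.6,   12.2])) grip (179, array([ 526.8, -321.8]), array([104.6,  32.4]), 2.9, array([ 560.1, -323.5,   66.8])) fossil (31, array([ 519.4, -323.4]), array([91.2, 14.8]), 6.5, array([ 490. , -321. ,   38.9]))
low 0.11 (2502, array([657.6,  71.3]), array([126.9, 121.7]), 89.5, array([656.2,  70. , 116.7]))
low 0.045 (2440, array([555.8,  70.7]), array([176. , 125.8]), 0.1, array([536.9,  71. ,  50.7]))
low 0.012 (133, array([588.1,  69.9]), array([253.7, 150.9]), 0.5, array([540.1,   8. ,  13.2]))
high 0.11 (2541, array([656.9, -89.4]), array([122.5, 126.2]), 0.3, array([655.9, -89.3, 116.7]))
high 0.045 (13, array([602.6, -89.6]), array([123.8,  12.3]), 89.8, array([ 597.6, -144.2,   53.9]))
high 0.012 (2522, array([583.7, -87.5]), array([150.7, 245. ]), 89.4, array([540.3, -89.1,  16.8]))
```

Emit:
apply_moves(
  moves=[
    {"jaw": 1,"offset": [0,0,0],"rot": [0,0,-8]},
    {"jaw": 1,"offset": [0,0,0],"rot": [0,0,-8]},
    {"jaw": 1,"offset": [0,0,0],"rot": [0,0,-8]},
    {"jaw": 1,"offset": [-15,-58,0],"rot": [0,0,0]},
    {"jaw": 1,"offset": [-15,-58,0],"rot": [0,0,0]},
  ],
)

```text
time_s: 1.12
eef_pos: [0.2321, 0.4271, 0.231]
eef_rot: [0.0, -0.039, 0.999, -0.0]
wrist_force: [1.7, 0.2, 0.4]
opening: 1.0
grasp_force: 0.0
```

Emit:
apply_moves(
  moves=[
    {"jaw": 1,"offset": [-15,-58,0],"rot": [0,0,0]},
    {"jaw": 1,"offset": [-15,-58,0],"rot": [0,0,0]},
    {"jaw": 1,"offset": [-15,-58,0],"rot": [0,0,0]},
    {"jaw": 1,"offset": [-15,-58,0],"rot": [0,0,0]},
    {"jaw": 1,"offset": [-15,-58,0],"rot": [0,0,0]},
  ],
)

```text
time_s: 1.75
eef_pos: [0.3292, 0.143, 0.2318]
eef_rot: [0.001, -0.038, 0.999, 0.0]
wrist_force: [0.5, -0.4, 0.2]
opening: 0.999
grasp_force: 0.0
```

Emit:
apply_moves(
  moves=[
    {"jaw": 1,"offset": [-15,-58,0],"rot": [0,0,0]},
    {"jaw": 1,"offset": [-15,-58,0],"rot": [0,0,0]},
    {"jaw": 1,"offset": [-15,-58,0],"rot": [0,0,0]},
    {"jaw": 1,"offset": [-15,-58,0],"rot": [0,0,0]},
    {"jaw": 1,"offset": [-15,-58,0],"rot": [0,0,0]},
  ],
)

```text
time_s: 2.38
eef_pos: [0.426, -0.141, 0.2317]
eef_rot: [0.001, -0.038, 0.999, -0.0]
wrist_force: [0.7, 0.3, 0.1]
opening: 0.998
grasp_force: 0.0
```

Emit:
apply_moves(
  moves=[
    {"jaw": 1,"offset": [-12,-46,0],"rot": [0,0,0]},
    {"jaw": 1,"offset": [-12,-46,0],"rot": [0,0,0]},
    {"jaw": 1,"offset": [-12,-46,0],"rot": [0,0,0]},
    {"jaw": 1,"offset": [-11,-46,0],"rot": [0,0,0]},
    {"jaw": 1,"offset": [0,0,0],"rot": [0,0,0]},
  ],
)

```text
time_s: 3.0
eef_pos: [0.4866, -0.3215, 0.2307]
eef_rot: [-0.0, -0.037, 0.999, -0.0]
wrist_force: [0.3, -0.4, -0.4]
opening: 1.001
grasp_force: 0.0
```

```bash
cat >> h.py <<'E'
from scipy.spatial.transform import Rotation as R
def wrist(name):
    o=ctrl.get_obs();p,d=ctrl.camera('wrist');P=ctrl.camera_params('wrist')
    w,x,y,z=o['eef_rot'];T=np.eye(4);T[:3,:3]=R.from_quat([x,y,z,w]).as_matrix();T[:3,3]=o['eef_pos']
    cv2.imwrite(f'pics/{name}.png',p[:,:,::-1])
    return o,T,p,d,cloud(d,P,T@P['mount'])
def mount(X,m):
    'board yaw from its rectangle, grip centre from the points on its top'
    b=rect(X,.005,.017,m);g=rect(X,.057,.066,m);return b,g
E
python3 - <<'E'
from h import *
o,T,p,d,X=wrist('w1')
print(o['eef_pos'],ctrl.camera_params('wrist')['mount'])
near=(abs(X[...,0]-.5)<.13)&(abs(X[...,1]+.32)<.06)&(d>0)
print(mount(X,near&(X[...,0]<.53)), mount(X,near))
print('bone',rect(X,.05,.08,near&(X[...,0]>.53)))
E
```

```text
[ 0.48661874 -0.32153369  0.23071664] [[ 8.60326584e-04 -9.56465874e-01 -2.91842922e-01  7.41832378e-02]
 [ 9.99999207e-01  1.09116139e-03 -6.28189739e-04  4.81079084e-04]
 [ 9.19289775e-04 -2.91842150e-01  9.56466055e-01 -1.43036075e-01]
 [ 0.00000000e+00  0.00000000e+00  0.00000000e+00  1.00000000e+00]]
((5881, array([ 476.5, -326.9]), array([111.1,  66.1]), 3.8, array([ 467.8, -327.2,   12.3])), (411, array([ 489.8, -326.3]), array([25.4, 13.2]), 4.3, array([ 489.2, -326.3,   62. ]))) ((8038, array([ 508.1, -324.9]), array([174.2,  66.2]), 3.7, array([ 488.5, -326.4,   12.3])), (540, array([ 530.4, -327.9]), array([105.,  35.]), 11.2, array([ 493.2, -325.2,   62.1])))
bone (761, array([ 569.8, -320.7]), array([36.1, 24.4]), 83.2, array([ 565.3, -320.9,   71.4]))
```

View pics/w1.png

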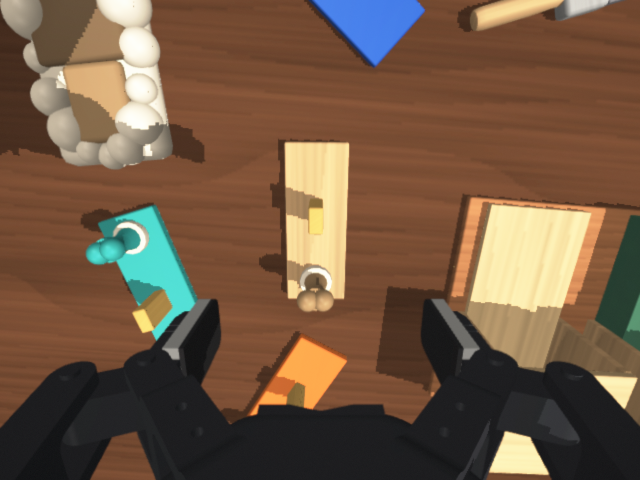

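Emit:
apply_moves(
  moves=[
    {"jaw": 1,"offset": [-3.2,-4.7,50],"rot": [0,0,0]},
    {"jaw": 1,"offset": [0,0,50],"rot": [0,0,0]},
    {"jaw": 1,"offset": [0,0,50],"rot": [0,0,0]},
    {"jaw": 1,"offset": [0,0,35],"rot": [0,0,0]},
    {"jaw": 1,"offset": [0,0,20],"rot": [0,0,0]},
  ],
)

```text
time_s: 3.68
eef_pos: [0.4892, -0.3211, 0.0246]
eef_rot: [-0.001, -0.039, 0.999, 0.001]
wrist_force: [-0.2, 0.0, 0.6]
opening: 1.0
grasp_force: 0.0
```

Emit:
apply_moves(
  moves=[
    {"jaw": 1,"offset": [0,0,0],"rot": [0,0,0]},
    {"jaw": 0,"offset": [0,0,0],"rot": [0,0,0]},
    {"jaw": 0,"offset": [0,0,0],"rot": [0,0,0]},
    {"jaw": 0,"offset": [0,0,0],"rot": [0,0,0]},
    {"jaw": 0,"offset": [0,0,0],"rot": [0,0,0]},
  ],
)

```text
time_s: 4.3
eef_pos: [0.4905, -0.3238, 0.0272]
eef_rot: [0.001, -0.038, 0.999, -0.001]
wrist_force: [-4.9, 2.8, 6.9]
opening: 0.161
grasp_force: 57.9
```

Emit:
apply_moves(
  moves=[
    {"jaw": 0,"offset": [0,0,0],"rot": [0,0,0]},
    {"jaw": 0,"offset": [0,0,0],"rot": [0,0,0]},
    {"jaw": 0,"offset": [0,0,0],"rot": [0,0,0]},
    {"jaw": 0,"offset": [0,0,0],"rot": [0,0,0]},
    {"jaw": 0,"offset": [0,0,0],"rot": [0,0,0]},
  ],
)

```text
time_s: 4.92
eef_pos: [0.4906, -0.3238, 0.0272]
eef_rot: [0.001, -0.038, 0.999, -0.001]
wrist_force: [-0.8, -0.8, 6.5]
opening: 0.152
grasp_force: 60.1
```

Emit:
apply_moves(
  moves=[
    {"jaw": 0,"offset": [0,0,-20],"rot": [0,0,0]},
    {"jaw": 0,"offset": [0,0,-30],"rot": [0,0,4.3]},
    {"jaw": 0,"offset": [30,0,-10],"rot": [0,0,0]},
    {"jaw": 0,"offset": [13,40,0],"rot": [0,0,0]},
    {"jaw": 0,"offset": [0,0,0],"rot": [0,0,0]},
  ],
)

```text
time_s: 5.55
eef_pos: [0.4453, -0.2799, 0.0861]
eef_rot: [-0.001, -0.001, 1.0, 0.002]
wrist_force: [-0.2, 0.4, -2.2]
opening: 0.152
grasp_force: 59.3
```

Run:
```python
from h import *
o,T,p,d,X=wrist('w2')
e=o['eef_pos'];print(e,o['eef_rot'],o['grasp_force'],o['torque'])
near=(abs(X[...,0]-e[0]-.01)<.11)&(abs(X[...,1]-e[1])<.04)&(d>0)&(X[...,0]<e[0]+.05)
s=near&(X[...,2]<.09)&(X[...,2]>.05)
q=X[s];A=np.c_[q[:,:2]-e[:2],np.ones(len(q))]
f=np.linalg.lstsq(A,q[:,2],rcond=None)[0];print('plane',f,len(q),rect(X,.05,.09,near))
```

```text
[ 0.44526318 -0.27994628  0.08608527] [-0.00117726 -0.00111867  0.99999753  0.00151832] 59.267619252204895 [-0.04206689  0.04167677  0.0116597 ]
plane [0.00765087 0.00332142 0.07184584] 21024 (21024, array([ 423. , -279.3]), array([95.6, 66.6]), 0.1, array([ 408.5, -279.4,   71.4]))
```

View pics/w2.png

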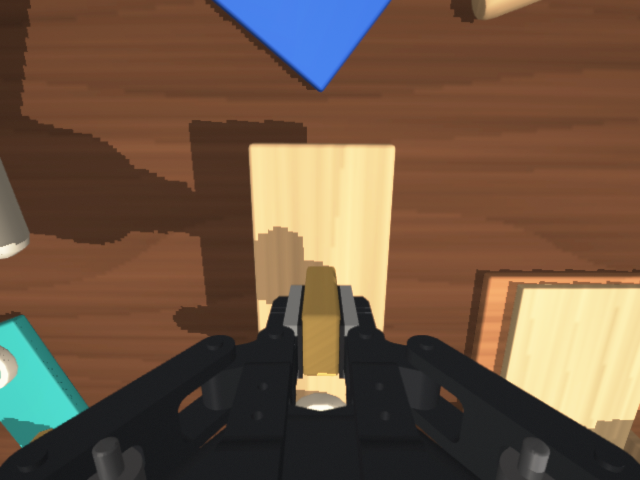

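Emit:
apply_moves(
  moves=[
    {"jaw": 0,"offset": [0,47.5,0],"rot": [0,0,0]},
    {"jaw": 0,"offset": [0,47.5,0],"rot": [0,0,0]},
    {"jaw": 0,"offset": [0,47.5,0],"rot": [0,0,0]},
    {"jaw": 0,"offset": [0,47.5,0],"rot": [0,0,0]},
    {"jaw": 0,"offset": [0,0,20],"rot": [0,0,0]},
  ],
)

```text
time_s: 6.22
eef_pos: [0.4482, -0.0911, 0.0676]
eef_rot: [0.001, -0.002, 1.0, -0.0]
wrist_force: [0.5, -0.8, -2.5]
opening: 0.156
grasp_force: 59.9
```

Emit:
apply_moves(
  moves=[
    {"jaw": 0,"offset": [0,0,17],"rot": [0,0,0]},
    {"jaw": 0,"offset": [0,0,0],"rot": [0,0,0]},
    {"jaw": 0,"offset": [0,0,0],"rot": [0,0,0]},
    {"jaw": 0,"offset": [0,0,0],"rot": [0,0,0]},
    {"jaw": 0,"offset": [0,0,0],"rot": [0,0,0]},
  ],
)

```text
time_s: 6.85
eef_pos: [0.4473, -0.0935, 0.0499]
eef_rot: [0.001, -0.0, 1.0, -0.0]
wrist_force: [0.5, 0.1, -2.4]
opening: 0.151
grasp_force: 59.7
```

Run:
```python
from h import *
o,T,p,d,X=wrist('w3')
e=o['eef_pos'];print(e,o['eef_rot'],o['wrist_force'])
z=X[...,2]
near=(abs(X[...,1]-e[1])<.1)&(d>0)&(X[...,0]<e[0]+.05)
print('board',rect(X,.028,.044,near),'floor',rect(X,.012,.026,near))
p,d=ctrl.camera('top');P=ctrl.camera_params('top');X=cloud(d,P,P['cam_to_world'])
m=(X[...,0]>.55)&(X[...,0]<.75)&(d>0)
for lo,hi in [(-.17,-.02),(0,.15)]: print('roof',rect(X,.11,.125,m&(X[...,1]>lo)&(X[...,1]<hi)))
p,d=ctrl.camera('side');cv2.imwrite('pics/s3.png',cv2.resize(p[150:350,250:500,::-1],None,fx=3,fy=3))
```

```text
[ 0.4472614  -0.09350373  0.04987948] [ 5.10690228e-04 -3.75273009e-04  9.99999765e-01 -2.62391622e-04] [ 0.48909949  0.08911777 -2.40593298]
board (20767, array([425.3, -93.1]), array([66.5, 95.7]), 89.9, array([410.1, -92.9,  35.1])) floor (2184, array([470.5, -93.9]), array([163. , 113.6]), 51.2, array([476.8, -52.2,  18.3]))
roof (2545, array([657.2, -89.3]), array([122.1, 126.1]), 0.4, array([656.2, -89.3, 116.8]))
roof (2508, array([657.4,  71. ]), array([126.1, 122.5]), 88.9, array([656.1,  69.8, 116.5]))
```

View pics/s3.png

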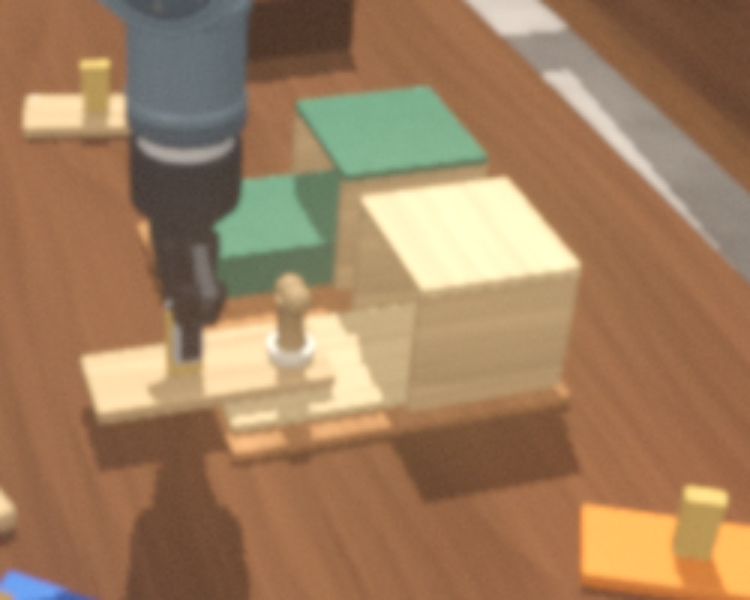

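The mount hovers level in front of the high bay, with the bone head (about (290,290) in the crop) below the roof. Sliding it in.

Emit:
apply_moves(
  moves=[
    {"jaw": 0,"offset": [-15,4,0],"rot": [0,0,0]},
    {"jaw": 0,"offset": [-25,0,0],"rot": [0,0,0]},
    {"jaw": 0,"offset": [-25,0,0],"rot": [0,0,0]},
    {"jaw": 0,"offset": [-25,0,0],"rot": [0,0,0]},
    {"jaw": 0,"offset": [-18,0,0],"rot": [0,0,0]},
  ],
)

```text
time_s: 7.62
eef_pos: [0.5569, -0.0887, 0.0492]
eef_rot: [0.0, -0.001, 1.0, -0.0]
wrist_force: [-0.1, -0.3, -2.5]
opening: 0.155
grasp_force: 59.9
```

Emit:
apply_moves(
  moves=[
    {"jaw": 0,"offset": [0,0,2],"rot": [0,0,0]},
    {"jaw": 0,"offset": [0,0,2],"rot": [0,0,0]},
    {"jaw": 0,"offset": [0,0,1],"rot": [0,0,0]},
    {"jaw": 0,"offset": [0,0,0],"rot": [0,0,0]},
    {"jaw": 0,"offset": [0,0,0],"rot": [0,0,0]},
  ],
)

```text
time_s: 8.25
eef_pos: [0.5547, -0.0886, 0.0452]
eef_rot: [0.0, -0.001, 1.0, 0.0]
wrist_force: [-1.9, 3.4, 5.0]
opening: 0.154
grasp_force: 61.0
```

Emit:
apply_moves(
  moves=[
    {"jaw": 1,"offset": [0,0,0],"rot": [0,0,0]},
    {"jaw": 1,"offset": [0,0,0],"rot": [0,0,0]},
    {"jaw": 1,"offset": [0,0,0],"rot": [0,0,0]},
    {"jaw": 1,"offset": [0,0,0],"rot": [0,0,0]},
    {"jaw": 1,"offset": [0,0,-10],"rot": [0,0,0]},
  ],
)

```text
time_s: 8.88
eef_pos: [0.554, -0.0888, 0.0538]
eef_rot: [-0.001, -0.0, 1.0, 0.0]
wrist_force: [-0.3, -0.6, 0.0]
opening: 1.001
grasp_force: 0.0
```

Emit:
apply_moves(
  moves=[
    {"jaw": 1,"offset": [0,0,-30],"rot": [0,0,0]},
    {"jaw": 1,"offset": [0,0,-45],"rot": [0,0,0]},
    {"jaw": 1,"offset": [0,0,-50],"rot": [0,0,0]},
    {"jaw": 1,"offset": [0,0,-50],"rot": [0,0,0]},
    {"jaw": 1,"offset": [0,0,0],"rot": [0,0,0]},
  ],
)

```text
time_s: 9.5
eef_pos: [0.5577, -0.09, 0.2354]
eef_rot: [0.005, -0.001, 1.0, -0.002]
wrist_force: [0.6, 0.1, 0.9]
opening: 1.0
grasp_force: 0.0
```

Run:
```python
from h import *
o,T,p,d,X=wrist('w4')
e=o['eef_pos'];print(e,o['eef_rot'],o['opening'])
near=(abs(X[...,1]+.089)<.05)&(d>0)&(X[...,0]<.59)
print('board',rect(X,.024,.036,near),'grip',rect(X,.072,.086,near),'floor',rect(X,.012,.022,near))
```

```text
[ 0.55766244 -0.08999752  0.23540462] [ 4.91435938e-03 -5.98095991e-04  9.99985958e-01 -1.89067903e-03] 0.9999174343096338
board (6170, array([537.8, -88.2]), array([ 66.2, 104.5]), 89.9, array([529.9, -88.1,  30.4])) grip (471, array([554.3, -88.5]), array([26.5, 13.5]), 0.3, array([553.2, -88.1,  80.1])) floor (4702, array([528.4, -89. ]), array([123.2, 100. ]), 0.0, array([508.2, -94.2,  18.4]))
```

View pics/w4.png

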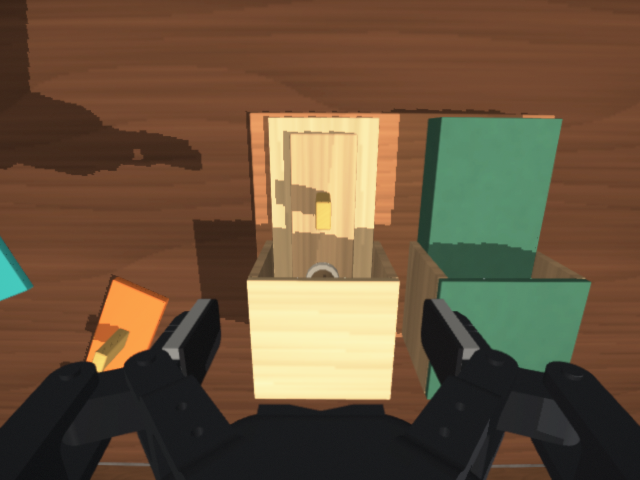

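The picture shows the tall mount straight in the bay: the grip is at (323,215), outside, and the pad is just visible beneath the roof edge at (322,270). By geometry the pad starts about 19 mm inside. On to the short mount.

Emit:
apply_moves(
  moves=[
    {"jaw": 1,"offset": [0,0,0],"rot": [0,0,5.5]},
    {"jaw": 1,"offset": [0,0,0],"rot": [0,0,5.5]},
    {"jaw": 1,"offset": [21.4,52.3,0],"rot": [0,0,0]},
    {"jaw": 1,"offset": [21.4,52.3,0],"rot": [0,0,0]},
    {"jaw": 1,"offset": [21.4,52.3,0],"rot": [0,0,0]},
  ],
)

```text
time_s: 10.18
eef_pos: [0.5201, 0.0786, 0.2277]
eef_rot: [-0.001, 0.096, 0.995, 0.0]
wrist_force: [0.5, -0.1, 0.0]
opening: 1.0
grasp_force: 0.0
```

Emit:
apply_moves(
  moves=[
    {"jaw": 1,"offset": [21.4,52.3,0],"rot": [0,0,0]},
    {"jaw": 1,"offset": [21.4,52.3,0],"rot": [0,0,0]},
    {"jaw": 1,"offset": [21.4,52.3,0],"rot": [0,0,0]},
    {"jaw": 1,"offset": [21.4,52.3,0],"rot": [0,0,0]},
    {"jaw": 1,"offset": [21.4,52.3,0],"rot": [0,0,0]},
  ],
)

```text
time_s: 10.8
eef_pos: [0.4646, 0.3556, 0.2277]
eef_rot: [-0.001, 0.095, 0.995, -0.001]
wrist_force: [-0.2, -0.3, -0.2]
opening: 1.0
grasp_force: 0.0
```

Emit:
apply_moves(
  moves=[
    {"jaw": 1,"offset": [0,0,0],"rot": [0,0,0]},
    {"jaw": 1,"offset": [0,0,0],"rot": [0,0,0]},
    {"jaw": 1,"offset": [0,0,0],"rot": [0,0,0]},
    {"jaw": 1,"offset": [0,0,0],"rot": [0,0,0]},
    {"jaw": 1,"offset": [0,0,0],"rot": [0,0,0]},
  ],
)

```text
time_s: 11.42
eef_pos: [0.4666, 0.3535, 0.2294]
eef_rot: [0.0, 0.096, 0.995, 0.0]
wrist_force: [0.3, -0.6, 0.2]
opening: 1.002
grasp_force: 0.0
```

Run:
```python
from h import *
o,T,p,d,X=wrist('w5')
e=o['eef_pos'];print(e,o['eef_rot'],np.degrees(np.arctan2(T[1,0],T[0,0])))
near=(abs(X[...,0]-.49)<.13)&(abs(X[...,1]-.35)<.07)&(d>0)
print(mount(X,near), rect(X,.03,.05,near&(X[...,0]>.51)))
g=rect(X,.057,.066,near);c=np.r_[g[1]/1000,0]
print('tool delta',T[:3,:3].T@(np.r_[g[1]/1000,.026]-e)*1000)
```

```text
[0.46655164 0.3535356  0.22942328] [9.17683037e-05 9.59989008e-02 9.95381435e-01 3.31564876e-05] 168.9823687298188
((8065, array([490.3, 352.4]), array([ 66.2, 173.8]), 78.3, array([471.5, 357.1,  12.3])), (408, array([472.5, 356.1]), array([13.2, 25.3]), 79.0, array([472. , 356.2,  62.1]))) (744, array([550.5, 339.8]), array([31.1, 31.3]), 78.7, array([548.4, 340.3,  40.2]))
tool delta [ -5.31276467   3.63691913 203.42452485]
```

Emit:
apply_moves(
  moves=[
    {"jaw": 1,"offset": [-5.3,3.6,50],"rot": [0,0,0.5]},
    {"jaw": 1,"offset": [0,0,50],"rot": [0,0,0]},
    {"jaw": 1,"offset": [0,0,50],"rot": [0,0,0]},
    {"jaw": 1,"offset": [0,0,35],"rot": [0,0,0]},
    {"jaw": 1,"offset": [0,0,18],"rot": [0,0,0]},
  ],
)

```text
time_s: 12.1
eef_pos: [0.4709, 0.356, 0.0242]
eef_rot: [-0.001, 0.1, 0.995, -0.001]
wrist_force: [-0.4, -0.7, 0.1]
opening: 1.001
grasp_force: 0.0
```

Emit:
apply_moves(
  moves=[
    {"jaw": 1,"offset": [0,0,0],"rot": [0,0,0]},
    {"jaw": 0,"offset": [0,0,0],"rot": [0,0,0]},
    {"jaw": 0,"offset": [0,0,0],"rot": [0,0,0]},
    {"jaw": 0,"offset": [0,0,0],"rot": [0,0,0]},
    {"jaw": 0,"offset": [0,0,0],"rot": [0,0,0]},
  ],
)

```text
time_s: 12.72
eef_pos: [0.4723, 0.3569, 0.027]
eef_rot: [0.0, 0.1, 0.995, 0.0]
wrist_force: [-5.9, -2.9, 4.7]
opening: 0.151
grasp_force: 58.2
```

Emit:
apply_moves(
  moves=[
    {"jaw": 0,"offset": [0,0,0],"rot": [0,0,0]},
    {"jaw": 0,"offset": [0,0,-20],"rot": [0,0,0]},
    {"jaw": 0,"offset": [0,0,-45],"rot": [0,0,-5.5]},
    {"jaw": 0,"offset": [25,0,-15],"rot": [0,0,-6]},
    {"jaw": 0,"offset": [0,0,0],"rot": [0,0,0]},
  ],
)

```text
time_s: 13.35
eef_pos: [0.4464, 0.36, 0.1082]
eef_rot: [0.001, -0.001, 1.0, 0.0]
wrist_force: [0.6, -0.1, -3.5]
opening: 0.157
grasp_force: 58.9
```

```bash
cat > hold.py <<'E'
from h import *
import sys
o,T,p,d,X=wrist(sys.argv[1])
e=o['eef_pos'];print(e,np.degrees(np.arctan2(T[1,0],T[0,0])),o['grasp_force'])
near=(abs(X[...,0]-e[0]-.01)<.11)&(abs(X[...,1]-e[1])<.04)&(d>0)&(X[...,0]<e[0]+.05)
s=near&(X[...,2]<e[2])&(X[...,2]>e[2]-.028)
q=X[s];A=np.c_[q[:,:2]-e[:2],np.ones(len(q))]
f=np.linalg.lstsq(A,q[:,2],rcond=None)[0];print('plane',f,rect(X,e[2]-.028,e[2],near))
m=(abs(X[...,1]-.07)<.08)&(d>0)&(X[...,0]<.6); print('floor',rect(X,.045,.058,m))
E
python3 hold.py w6
```

```text
[0.44639392 0.35995902 0.108171  ] -179.8602809123029 58.945759534835815
plane [0.00776017 0.00054808 0.09386187] (20618, array([424.6, 360.4]), array([93.7, 66.4]), 0.0, array([410.3, 360.4,  93.5]))
floor (918, array([569.1, 122.7]), array([64.3, 19.2]), 6.2, array([580.8, 126.7,  50.1]))
```

Emit:
apply_moves(
  moves=[
    {"jaw": 0,"offset": [0,-57.8,0],"rot": [0,0,0]},
    {"jaw": 0,"offset": [0,-57.8,0],"rot": [0,0,0]},
    {"jaw": 0,"offset": [0,-57.8,0],"rot": [0,0,0]},
    {"jaw": 0,"offset": [0,-57.8,0],"rot": [0,0,0]},
    {"jaw": 0,"offset": [0,-57.8,0],"rot": [0,0,0]},
  ],
)

```text
time_s: 14.02
eef_pos: [0.4471, 0.0683, 0.1059]
eef_rot: [-0.0, 0.0, 1.0, -0.0]
wrist_force: [1.6, 0.1, -3.0]
opening: 0.155
grasp_force: 60.0
```

Emit:
apply_moves(
  moves=[
    {"jaw": 0,"offset": [0,0,13],"rot": [0,0,0]},
    {"jaw": 0,"offset": [0,0,12],"rot": [0,0,0]},
    {"jaw": 0,"offset": [0,0,0],"rot": [0,0,0]},
    {"jaw": 0,"offset": [0,0,0],"rot": [0,0,0]},
    {"jaw": 0,"offset": [0,0,0],"rot": [0,0,0]},
  ],
)

```text
time_s: 14.65
eef_pos: [0.4474, 0.0712, 0.0814]
eef_rot: [-0.0, -0.001, 1.0, 0.0]
wrist_force: [-0.6, -0.7, -3.3]
opening: 0.154
grasp_force: 60.5
```

```bash
python3 hold.py w7
```

```text
[0.44735969 0.07123385 0.08137057] -179.84591289523962 60.45388340950012
plane [ 0.00535669 -0.00026019  0.0670522 ] (20641, array([431.4,  71. ]), array([105.7,  79.7]), 0.3, array([411.3,  71.6,  66.8]))
floor (2139, array([433.9,  71.9]), array([110.6, 110.4]), 0.3, array([476.1,  55.6,  52.3]))
```

View pics/w7.png

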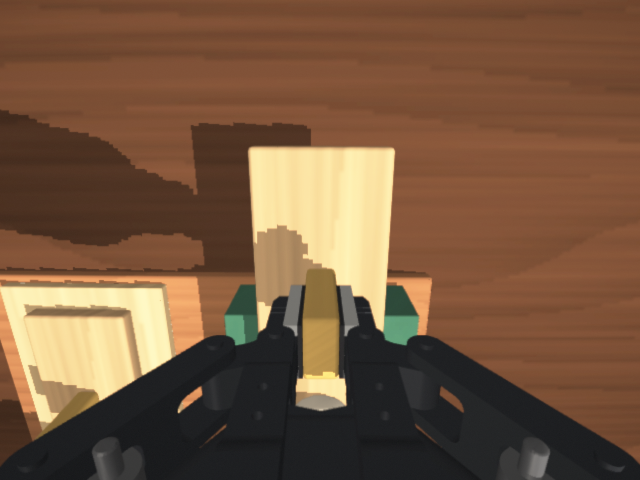

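The board is centred over the green floor (floor edges at columns 228 and 417). The underside is about 3 mm above the floor. Sliding it in.

Emit:
apply_moves(
  moves=[
    {"jaw": 0,"offset": [-15,0,-1],"rot": [0,0,0]},
    {"jaw": 0,"offset": [-25,0,0],"rot": [0,0,0]},
    {"jaw": 0,"offset": [-25,0,0],"rot": [0,0,0]},
    {"jaw": 0,"offset": [-25,0,0],"rot": [0,0,0]},
    {"jaw": 0,"offset": [-18,0,0],"rot": [0,0,0]},
  ],
)

```text
time_s: 15.32
eef_pos: [0.5578, 0.0704, 0.0825]
eef_rot: [0.001, -0.0, 1.0, -0.0]
wrist_force: [0.5, -0.1, -3.6]
opening: 0.158
grasp_force: 60.4
```

Emit:
apply_moves(
  moves=[
    {"jaw": 0,"offset": [0,0,2],"rot": [0,0,0]},
    {"jaw": 0,"offset": [0,0,2],"rot": [0,0,0]},
    {"jaw": 0,"offset": [0,0,1],"rot": [0,0,0]},
    {"jaw": 0,"offset": [0,0,0],"rot": [0,0,0]},
    {"jaw": 0,"offset": [0,0,0],"rot": [0,0,0]},
  ],
)

```text
time_s: 15.95
eef_pos: [0.556, 0.0705, 0.079]
eef_rot: [0.001, -0.001, 1.0, -0.0]
wrist_force: [-1.1, -0.4, 7.4]
opening: 0.155
grasp_force: 62.3
```

Emit:
apply_moves(
  moves=[
    {"jaw": 1,"offset": [0,0,0],"rot": [0,0,0]},
    {"jaw": 1,"offset": [0,0,0],"rot": [0,0,0]},
    {"jaw": 1,"offset": [0,0,0],"rot": [0,0,0]},
    {"jaw": 1,"offset": [0,0,0],"rot": [0,0,0]},
    {"jaw": 1,"offset": [0,0,-10],"rot": [0,0,0]},
  ],
)

```text
time_s: 16.58
eef_pos: [0.5546, 0.0706, 0.0868]
eef_rot: [-0.001, -0.001, 1.0, 0.0]
wrist_force: [0.3, 0.1, -0.3]
opening: 0.998
grasp_force: 0.0
```

Emit:
apply_moves(
  moves=[
    {"jaw": 1,"offset": [0,0,-30],"rot": [0,0,0]},
    {"jaw": 1,"offset": [0,0,-45],"rot": [0,0,0]},
    {"jaw": 1,"offset": [0,0,-45],"rot": [0,0,0]},
    {"jaw": 1,"offset": [0,0,-45],"rot": [0,0,0]},
    {"jaw": 1,"offset": [0,0,0],"rot": [0,0,0]},
  ],
)

```text
time_s: 17.2
eef_pos: [0.558, 0.0704, 0.2578]
eef_rot: [0.005, -0.001, 1.0, -0.0]
wrist_force: [0.3, 0.0, -0.2]
opening: 1.0
grasp_force: 0.0
```

Run:
```python
from h import *
o,T,p,d,X=wrist('w8')
print(o['eef_pos'],o['opening'])
for y,f in [(.07,.052),(-.089,.018)]:
    near=(abs(X[...,1]-y)<.05)&(d>0)&(X[...,0]<.592)
    print('board',rect(X,f+.007,f+.018,near),'grip',rect(X,f+.055,f+.068,near))
```

```text
[0.55801546 0.07037498 0.25780546] 0.9999697538426257
board (6543, array([539.8,  70.8]), array([104.3,  66.3]), 0.1, array([531.6,  70.9,  64.3])) grip (494, array([556.7,  71. ]), array([13.7, 26. ]), 89.6, array([555.7,  71. , 114.1]))
board (5247, array([538.6, -87.9]), array([ 66.8, 106.9]), 89.8, array([527. , -82. ,  30.5])) grip (457, array([554.7, -88. ]), array([15.2, 25.4]), 89.1, array([553.9, -86. ,  80.2]))
```

View pics/w8.png

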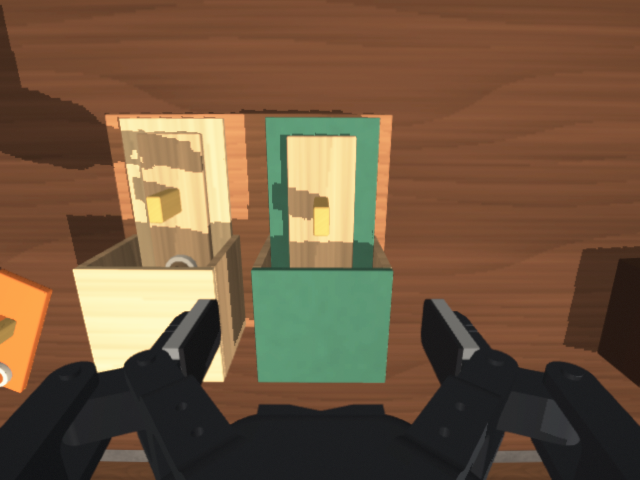

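Both mounts sit straight in their bays with the grips outside, at (164,205) and (321,216). The arm is clear of everything, so I'm handing in.

```bash
python3 -c "
from bench import ctrl;print(ctrl.hand_in())"
```

```text
the job is handed in; nothing more can be done
None
```

The tall bone is in the high bay and the ammonite is in the low bay, both straight with fossils under the roof and grips outside in front; both were released and the job was handed in at about 17 s (no verdict was returned).

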